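# Slide the bearing pan onto the heating ring

## Robot

A 6-joint arm with a two-finger parallel gripper is mounted at the origin on the work surface. World frame = base frame: x ahead of the robot, y to its left, z up, the work surface at z = 0. Lengths are in m, angles in rad, forces in N, time in s.
With the tool pointing down it reaches from about 0.375 to 0.9 m from the base axis. Payload 3.1 kg.
Tool frame: the origin (TCP) lies between the finger pads; the fingertips stand 17 mm ahead of it and the grasp point (between the pads) lies 2 mm behind it; z points along the fingers, y is the line along which they close (so a half turn about z gives the same grasp; the last joint's range is limited). The gripper opens to 85 mm and grips with 20 to 120 N. Pads are 22 mm wide; open, the fingers measure 114 mm over their backs; the gripper's body (76 mm by 85 mm) begins 54 mm behind the grasp point. The pads swing forward as they close: fully open they stand 13 mm farther back than shut.
Start: joints at [1.115, 0.527, 1.433, -0, 1.181, -0.178], TCP at [0.171, 0.601, 0.248] pointing down, gripper open.
Joint ranges: [-3.08, 3.08], [-0.75, 2.2], [0.22, 2.44], [-1.43, 4.57], [0, 2.65], [-2.85, 2.85]. Speed limits (rad/s): [2.79, 2.79, 3.14, 3.14, 3.14, 3.14].

## Interface

Orientations are given as a unit quaternion [x, y, z, w].
In Python, from station import sense, vision, order gives the robot as it stands.
- The arm moves only by the shell command python3 -m crank 'ROWS' [OPENING] [FORCE]. ROWS is JSON, a list of rows, each an object with "dp": the shift along the world's x, y, z in units of 30 mm (1.0 is 30 mm), a list of three; "angular": the turn, a rotation vector about the world's x, y, z in degrees, a list of three. In form: [{"dp": [dx, dy, dz], "angular": [ax, ay, az]}, ...]. A call has 1 to 20 rows; each row shifts and turns the commanded pose from where the row before left it; what a row does not reach is not made up. A row lasts 1/10 s, in which the tool goes at most 50 mm and 8.59 degrees, less where a joint would pass 70% of its speed; a pose out of reach is approached as far as the arm can. A call is refused whole if a number of a shift passes 1 or a number of a turn 8.59, either way. A call with a gripper value outside its range is refused whole. OPENING is the closure, from 0 (fully open) to 1 (shut), set as the call begins (- or left out, the last holds). The fingers move at their own pace and stop on an object; FORCE is the grip in N (left out, the last holds). Time passes only in rows, so rows that do not move let the fingers close. It gives the time, the measured TCP pose, the force, the opening and the grip force at its end, in the units of the state.
- sense(): the state, without advancing time (a new reading comes with each control period).
- vision.snapshot(name): name is "side" or "top" or "wrist"; returns a dict with "image" (384x512x3 uint8, blue, green, red), "range_z" (384x512 float32, m along the optical axis (not along the pixel's ray), 0 where there is no reading), "mtx" (3x3 intrinsics, pixels), "pose" (4x4, takes a point from camera to world coordinates); the wrist camera has in their place "mount" (4x4, takes a point from camera to tool coordinates, whose origin is the TCP and whose axes are the flange's). Camera axes: x right, y down, z forward; pixel columns grow to the right and rows downward; lengths in m; the calibration is good to about 2 mm. A picture is of the moment at which its call begins: read the wrist's pose just before it.
- order.sign_off(): hands the job in; it is judged then, once.
The state is a dict: "t": time; "q": joint angles; "qd": joint speeds; "tau": joint torques, N m; "tcp_pos": TCP position; "tool_rot": TCP orientation; "force": force on the tool from outside, world axes, zero at the start; "ft_torque": the same for the moment, N m; "finger_gap": opening from 0.0 (shut) to 1.0 (fully open); "gripper_force": force on a finger pad.
Only numpy, scipy, OpenCV 4.12 (cv2) and the standard library are available. Lean on these libraries where they do the work, as an engineer would, in place of code of your own. Each camera call takes 0.05 s, during which the arm holds its last target. There are 200 camera calls.

## Task

On the bench hotplate, slide the long-handled pan with the bearing in it from the square resting mark across onto the round heating ring, and leave it centred there with the bearing still inside. Keep the pan flat on the plate all the way - do not lift or tip it - and leave the pot without a long handle, beside the hotplate, where it stands.

Things in the scene. Friction and masses are not known exactly. Their poses are not given: they have to be found in the camera images.
- pan: Loose steel pan, rim 130 mm across (foot 124), 50 mm high, 3 mm wall, about 0.55 kg, standing on a white square mark. Origin: centre of its underside, z up. One long steel handle points level along the pan's own -x, roughly at the robot: a bar 20 mm wide (y), 16 mm high, mid-height 41 mm above the underside, from 75 to 185 mm from the centre; pinch it from above about 130 mm out.
- ring_mark: The heating ring: a thin white circle, 154 mm across, drawn on the hotplate (fixed, 260 by 460 mm, flat level black top 40 mm above the bench), about 240 mm left or right of the square mark (white, 154 mm side). Origin: the circle's centre on the plate's surface. The way between the marks is free; sliding the pan takes a few newtons.
- bearing: Dark steel bearing ring lying loose on the pan's floor (4 mm above the pan's underside): 52 mm outer diameter, 25 mm bore, 15 mm high, 0.13 kg. Origin at the centre of its underside.
- pot: The pot to leave alone: steel, no long handle but two small wire ears at the rim, 108 mm across, 75 mm high, standing on the bench beside the hotplate (a black battery pack stands on the other side). Origin at the centre of its underside.
Mind the look-alikes: they are no part of the job. Leave any yellow look-alike of the pan alone. Several things have the shape of the bearing; the one meant has the colours described above.

How it is judged:
At the end, for the whole second after the job is handed in: The pan stands still, flat on the hotplate (within 0.05 rad), its centre within 18 mm of the heating ring's centre, the bearing lying in it, and the pot within 15 mm of where it was (horizontal distance between pan and ring_mark below 0.018 m and height (world z) of pan between 0.035 and 0.045 m and angle between pan's own z axis and vertical below 0.05 rad and linear speed of pan below 0.01 m/s and horizontal distance between bearing and pan below 0.05 m and z of bearing in the frame of pan below 0.02 m and distance of pot from where it was at the start of the episode below 0.015 m); the robot touches nothing.
It fails at once if the pan is lifted: its underside's centre more than 10 mm above the plate (height (world z) of pan above 0.05 m).
It fails at once if the pan is tipped by more than 0.2 rad (angle between pan's own z axis and vertical above 0.2 rad).
It fails at once if the pot is moved by more than 15 mm (distance of pot from where it was at the start of the episode above 0.015 m).
It also fails if it takes over 35 s, if anything falls off the work surface, if the arm or the gripper's body presses on something with over 40 N, if the wrist force passes 120 N, or if a joint passes its speed limit or range.

## Working session

There is one attempt and no reset: what is moved stays moved. The work goes in short steps, Python scripts to look and compute and a shell command to move; the robot and the scene stay as the last step left them, time stands still between calls to the robot, and variables do not carry over. Pictures are saved under pics/ and viewed, at most 10 in all, crops included, and the job is handed in when it is done.

```bash
mkdir -p pics
cat > h.py <<'E'
import numpy as np, cv2
from station import sense, vision, order
def world(s,u,v,z=None):
    K=s["mtx"];T=s["pose"];r=np.linalg.inv(K)@[u,v,1]
    if z is None: p=r*s["range_z"][int(v),int(u)]
    else:
        d=T[:3,:3]@r; p=r*((z-T[2,3])/d[2])
    return T[:3,:3]@p+T[:3,3]
E
python3 - <<'E'
from h import *
import pickle
for n in("top","side"):
    s=vision.snapshot(n);pickle.dump(s,open(n+".pkl","wb"));cv2.imwrite(f"pics/{n}0.png",s["image"])
print(sense())
E
```

```text
{'t': 0.1, 'q': array([ 1.11550813e+00,  5.28376923e-01,  1.43377102e+00, -6.01113514e-06,
        1.18140686e+00, -1.78514022e-01]), 'qd': array([-0.00220107, -0.00380115, -0.00372269,  0.00106184,  0.00094413,
       -0.00022723]), 'tau': array([-5.20454196e-04, -4.43304026e+01, -1.78583926e+01, -2.58758218e-04,
        3.80222205e-03,  3.82496876e-05]), 'tcp_pos': array([0.17049258, 0.60066174, 0.24743016]), 'tool_rot': array([ 1.37944600e-01,  9.90439460e-01, -9.33090024e-04, -3.03085231e-04]), 'force': array([ 0.39610789,  0.37763212, -0.24076289]), 'ft_torque': array([ 0.0054412 , -0.00782029, -0.0450718 ]), 'gripper_force': 0.0, 'finger_gap': 0.9984791706669601}
```

View pics/top0.png

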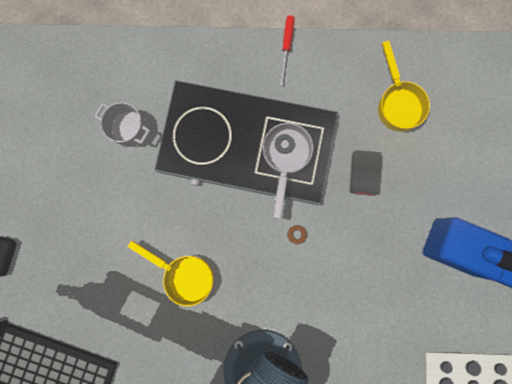

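View pics/side0.png

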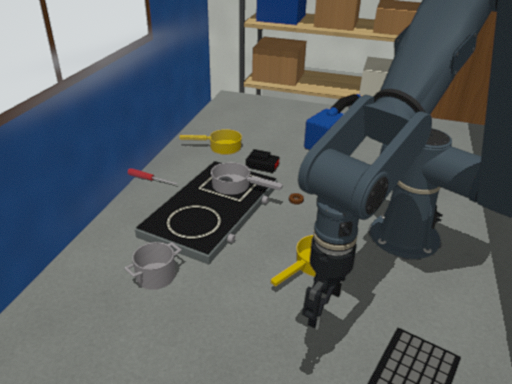

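The top view shows the steel pan at about (289,147), with its handle ending at (279,215). The ring is at (202,135), the dark bearing at (285,144) inside the pan, and the pot with ears at (122,122).
- **Pan candidates:** steel (289,147), yellow (404,105) and yellow (188,280). The steel one on the square mark fits.
- **Bearing candidates:** dark (285,144) in the pan and copper (297,234) on the bench. The dark one fits.

I'll confirm both in a crop and measure.

Run:
```python
from h import *
import pickle
s=pickle.load(open("top.pkl","rb"));im=s["image"]
cv2.imwrite("pics/crop.png",cv2.resize(im[70:250,150:350],None,fx=3,fy=3,interpolation=cv2.INTER_CUBIC))
g=im.min(2)
def fit(P):
    P=np.array(P)[:,:2];A=np.c_[2*P,np.ones(len(P))];c=np.linalg.lstsq(A,(P**2).sum(1),rcond=None)[0]
    return c[:2],2*np.sqrt(c[2]+c[0]**2+c[1]**2)
v,u=np.where(g[100:170,168:236]>120);v+=100;u+=168
k=abs(np.hypot(u-202,v-135)-29)<5
print("ring",k.sum(),fit([world(s,a,b,.04) for a,b in zip(u[k],v[k])]))
# world cloud around pan
W=[];
for b in range(110,225):
    for a in range(250,330):
        if s["range_z"][b,a]>0: W.append(world(s,a,b))
W=np.array(W);H=W[W[:,2]>.065]
print("n",len(H),H.min(0),H.max(0))
# rim circle vs handle: RANSAC-ish
c0=world(s,289,147,.09)[:2];
r=np.hypot(*(H[:,:2]-c0).T)
R=H[(r>.052)&(r<.072)&(H[:,2]>.08)];c,d=fit(R)
for _ in range(3):
    r=np.hypot(*(H[:,:2]-c).T);R=H[(abs(r-.0635)<.007)&(H[:,2]>.08)];c,d=fit(R)
print("pan",c,d,len(R))
hd=H[(np.hypot(*(H[:,:2]-c).T)>.08)];m=hd.mean(0);w=np.linalg.svd((hd-m)[:,:2],full_matrices=False)[2][0]
print("handle mean",m,"dir",w,"yaw",np.degrees(np.arctan2(*(c-m[:2])[::-1])),np.degrees(np.arctan2(w[1],w[0])))
print("bearing",world(s,285,144,.059),"pot",world(s,122,122,.075))
```

```text
ring 430 (array([0.62013606, 0.17803453]), np.float64(0.1536300172500522))
n 743 [ 0.39948238 -0.11597093  0.06514135] [0.64691897 0.01070123 0.09568603]
pan [ 0.58172823 -0.05275308] 0.12589218753267342 276
handle mean [ 0.45092164 -0.03540181  0.08816805] dir [-0.99136123  0.13115989] yaw -7.55607361702388 172.4633768744946
bearing [ 0.59669745 -0.04731822  0.059     ] pot [0.64263148 0.38510391 0.075     ]
```

View pics/crop.png

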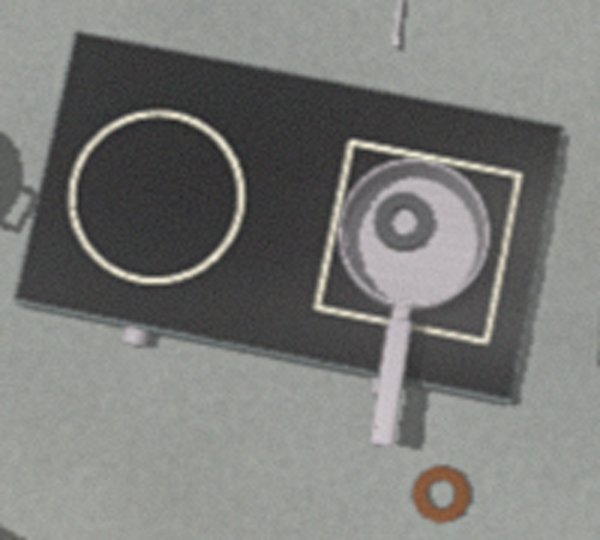

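The crop confirms it: steel pan on the square mark with the dark bearing inside, and the copper ring outside on the bench. The grasp point is about (0.453, -0.036), with tool yaw +8.3°. The slide needed is (+0.038, +0.231). I'll approach now.

```bash
python3 -m crank '[{"dp":[0.7,-1,0],"angular":[0,0,0.4]},{"dp":[0.7,-1,0],"angular":[0,0,0.4]},{"dp":[0.7,-1,0],"angular":[0,0,0.4]},{"dp":[0.7,-1,0],"angular":[0,0,0.4]},{"dp":[0.7,-1,0],"angular":[0,0,0.4]},{"dp":[0.7,-1,0],"angular":[0,0,0.4]},{"dp":[0.7,-1,0],"angular":[0,0,0.4]},{"dp":[0.7,-1,0],"angular":[0,0,0.4]},{"dp":[0.7,-1,0],"angular":[0,0,0.4]},{"dp":[0.7,-1,0],"angular":[0,0,0.4]},{"dp":[0.2,-1,0],"angular":[0,0,0.4]},{"dp":[0.2,-1,0],"angular":[0,0,0.4]},{"dp":[0.2,-1,0],"angular":[0,0,0.4]},{"dp":[0.2,-1,0],"angular":[0,0,0.4]},{"dp":[0.2,-1,0],"angular":[0,0,0.4]},{"dp":[0.2,-1,0],"angular":[0,0,0.4]},{"dp":[0.2,-1,0],"angular":[0,0,0.4]},{"dp":[0.2,-1,0],"angular":[0,0,0.4]},{"dp":[0.2,-1,0],"angular":[0,0,0.4]},{"dp":[0.2,-1,0],"angular":[0,0,0.7]}]' 0 30
python3 -m crank '[{"dp":[0.2,-0.6,-0.5],"angular":[0,0,0]},{"dp":[0.2,-0.6,-0.5],"angular":[0,0,0]},{"dp":[0,0,0],"angular":[0,0,0]},{"dp":[0,0,0],"angular":[0,0,0]}]'
cat > w.py <<'E'
from h import *
from scipy.spatial.transform import Rotation as R
import sys
st=sense();T=np.eye(4);T[:3,:3]=R.from_quat(st["tool_rot"]).as_matrix();T[:3,3]=st["tcp_pos"]
s=vision.snapshot("wrist");s["pose"]=T@s["mount"];cv2.imwrite(sys.argv[1],s["image"])
v,u=np.where(s["range_z"]>0)
z=s["range_z"][v,u];P=np.linalg.inv(s["mtx"])@np.array([u*z,v*z,z]);W=(s["pose"][:3,:3]@P).T+s["pose"][:3,3]
h=W[(W[:,2]>.075)&(W[:,2]<.1)&(W[:,0]<.51)&(abs(W[:,1]-st["tcp_pos"][1])<.05)]
print(len(h),h.min(0),h.max(0));m=h.mean(0)
c=cv2.fitLine(h[:,:2].astype(np.float32),cv2.DIST_HUBER,0,.01,.01).ravel();print("line",c,np.degrees(np.arctan2(c[1],c[0])))
yt=T[:3,1];print("tool",st["tcp_pos"],"tooly deg",np.degrees(np.arctan2(yt[1],yt[0])),"force",st["force"])
print("line y at tcp x",c[3]+(st["tcp_pos"][0]-c[2])*c[1]/c[0])
E
python3 w.py pics/w0.png
```

```text
t: 2.1
tcp_pos: [0.4406, -0.0, 0.2481]
tool_rot: [0.066, 0.998, 0.0, -0.0]
force: [1.0, 0.0, 0.5]
finger_gap: 1.0
gripper_force: 0.0
t: 2.5
tcp_pos: [0.4522, -0.0347, 0.218]
tool_rot: [0.066, 0.998, 0.0, -0.001]
force: [0.1, -0.7, -0.8]
finger_gap: 1.003
gripper_force: 0.0
2732 [ 0.39914059 -0.05052123  0.077205  ] [ 0.50997317 -0.01814671  0.09184507]
line [ 0.9913514  -0.1312339   0.44988886 -0.03377191] -7.5409007
tool [ 0.45222027 -0.03468913  0.21795085] tooly deg 82.37639093613726 force [ 0.09651831 -0.65818761 -0.80459191]
line y at tcp x -0.03408053534423523
```

View pics/w0.png

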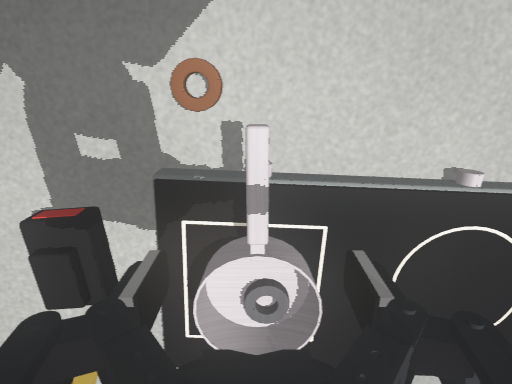

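The wrist view shows the handle running (258,125) to (258,245), centred between the fingers, with line and yaw matching within 1 mm. Descend 138 mm.

```bash
python3 -m crank '[{"dp":[0,0,-0.5],"angular":[0,0,0]},{"dp":[0,0,-0.7],"angular":[0,0,0]},{"dp":[0,0,-0.7],"angular":[0,0,0]},{"dp":[0,0,-0.7],"angular":[0,0,0]},{"dp":[0,0,-0.7],"angular":[0,0,0]},{"dp":[0,0,-0.6],"angular":[0,0,0]},{"dp":[0,0,-0.4],"angular":[0,0,0]},{"dp":[0,0,-0.3],"angular":[0,0,0]},{"dp":[0,0,0],"angular":[0,0,0]},{"dp":[0,0,0],"angular":[0,0,0]}]' 0 30
python3 -m crank '[{"dp":[0,0,0],"angular":[0,0,0]},{"dp":[0,0,0],"angular":[0,0,0]},{"dp":[0,0,0],"angular":[0,0,0]},{"dp":[0,0,0],"angular":[0,0,0]},{"dp":[0,0,0],"angular":[0,0,0]},{"dp":[0,0,0],"angular":[0,0,0]},{"dp":[0,0,0],"angular":[0,0,0]},{"dp":[0,0,0],"angular":[0,0,0]},{"dp":[0,0,0],"angular":[0,0,0]},{"dp":[0,0,0],"angular":[0,0,0]}]' 1 30
```

```text
t: 3.55
tcp_pos: [0.453, -0.0345, 0.0808]
tool_rot: [0.066, 0.998, -0.0, 0.0]
force: [0.1, 0.2, 0.9]
finger_gap: 0.997
gripper_force: 0.0
t: 4.55
tcp_pos: [0.4527, -0.0347, 0.0804]
tool_rot: [0.066, 0.998, 0.0, 0.0]
force: [-0.7, 0.9, 5.1]
finger_gap: 0.227
gripper_force: 35.3
```

Gripped at a 0.227 gap, about 19 mm, which fits the handle. I'll raise the grip force and slide halfway.

```bash
python3 -m crank '[{"dp":[0,0,0],"angular":[0,0,0]},{"dp":[0,0,0],"angular":[0,0,0]},{"dp":[0.02,0.1,0],"angular":[0,0,0]},{"dp":[0.03,0.2,0],"angular":[0,0,0]},{"dp":[0.04,0.25,0],"angular":[0,0,0]},{"dp":[0.05,0.3,0],"angular":[0,0,0]},{"dp":[0.05,0.3,0],"angular":[0,0,0]},{"dp":[0.05,0.3,0],"angular":[0,0,0]},{"dp":[0.05,0.3,0],"angular":[0,0,0]},{"dp":[0.05,0.3,0],"angular":[0,0,0]},{"dp":[0.05,0.3,0],"angular":[0,0,0]},{"dp":[0.05,0.3,0],"angular":[0,0,0]},{"dp":[0.05,0.3,0],"angular":[0,0,0]},{"dp":[0.05,0.3,0],"angular":[0,0,0]},{"dp":[0.05,0.25,0],"angular":[0,0,0]},{"dp":[0.05,0.2,0],"angular":[0,0,0]},{"dp":[0.02,0.1,0],"angular":[0,0,0]},{"dp":[0,0,0],"angular":[0,0,0]}]' 1 70
cat > m.py <<'E'
from h import *
import sys
s=vision.snapshot("top");cv2.imwrite(sys.argv[1],cv2.resize(s["image"][60:260,90:350],None,fx=3,fy=3))
v,u=np.where(s["range_z"][80:230,150:340]>0);v+=80;u+=150
z=s["range_z"][v,u];P=np.linalg.inv(s["mtx"])@np.array([u*z,v*z,z]);W=(s["pose"][:3,:3]@P).T+s["pose"][:3,3]
g=float(sys.argv[2]),float(sys.argv[3]);c=np.array(g)
H=W[(W[:,2]>.08)&(W[:,2]<.1)&(W[:,0]>.54)]
for _ in range(6):
    r=np.hypot(*(H[:,:2]-c).T);R=H[abs(r-.0635)<(.015 if _<3 else .007)][:,:2]
    x=np.linalg.lstsq(np.c_[2*R,np.ones(len(R))],(R**2).sum(1),rcond=None)[0];c=x[:2]
print("pan",c,"dia",2*np.sqrt(x[2]+c@c),len(R),"to ring units",(np.array([.6201,.1780])-c)/.03)
st=sense();print(st["t"],st["tcp_pos"],st["force"],st["ft_torque"])
E
python3 m.py pics/m1.png .604 .068
```

```text
t: 6.35
tcp_pos: [0.4732, 0.0784, 0.0805]
tool_rot: [0.067, 0.998, -0.0, 0.001]
force: [-0.8, -4.1, 4.2]
finger_gap: 0.218
gripper_force: 72.0
pan [0.60206284 0.05828676] dia 0.12565716965849266 202 to ring units [0.60123852 3.99044121]
6.4 [0.47318126 0.07837503 0.08045367] [-0.52291507 -4.76303796  3.98114197] [-0.74074862 -0.0365982  -0.4543286 ]
```

The pan tracked the tool: tool moved 113 mm in y, pan 111 mm. Remaining: (0.60, 3.99) units.

```bash
python3 -m crank '[{"dp":[0.02,0.1,0],"angular":[0,0,0]},{"dp":[0.03,0.2,0],"angular":[0,0,0]},{"dp":[0.05,0.3,0],"angular":[0,0,0]},{"dp":[0.05,0.3,0],"angular":[0,0,0]},{"dp":[0.05,0.3,0],"angular":[0,0,0]},{"dp":[0.05,0.3,0],"angular":[0,0,0]},{"dp":[0.05,0.3,0],"angular":[0,0,0]},{"dp":[0.05,0.3,0],"angular":[0,0,0]},{"dp":[0.05,0.3,0],"angular":[0,0,0]},{"dp":[0.05,0.3,0],"angular":[0,0,0]},{"dp":[0.05,0.3,0],"angular":[0,0,0]},{"dp":[0.05,0.3,0],"angular":[0,0,0]},{"dp":[0.03,0.3,0],"angular":[0,0,0]},{"dp":[0.02,0.2,0],"angular":[0,0,0]},{"dp":[0,0.15,0],"angular":[0,0,0]},{"dp":[0,0.05,0],"angular":[0,0,0]},{"dp":[0,0,0],"angular":[0,0,0]},{"dp":[0,0,0],"angular":[0,0,0]}]'
python3 m.py pics/m2.png .62 .178
```

```text
t: 8.2
tcp_pos: [0.491, 0.1982, 0.0804]
tool_rot: [0.067, 0.998, -0.0, 0.0]
force: [-0.4, -5.8, 4.7]
finger_gap: 0.218
gripper_force: 72.0
pan [0.62007835 0.17756057] dia 0.12553887148915968 234 to ring units [0.00072172 0.01464763]
8.25 [0.49096721 0.19821071 0.08038985] [ 0.02774936 -5.68185485  5.13155025] [-0.79076392 -0.1428267  -0.4222012 ]
```

View pics/m2.png

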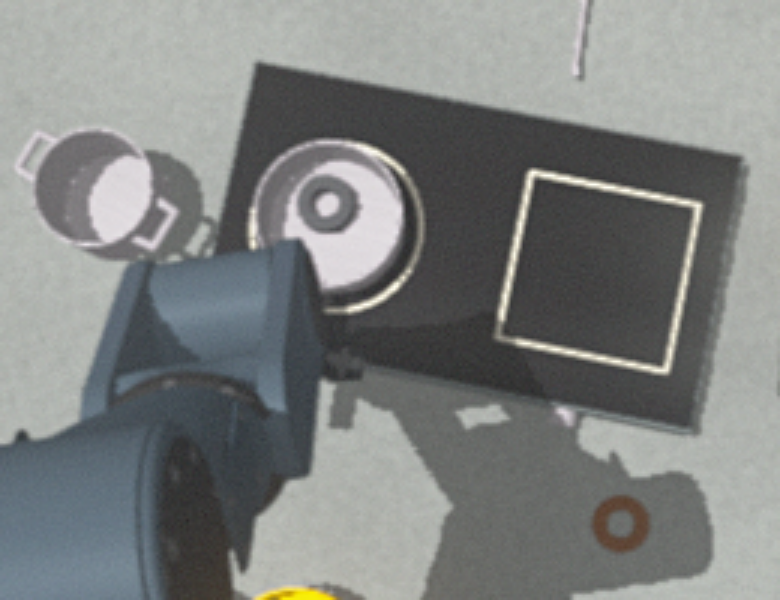

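The picture shows the pan rim at about (328,215) over the ring, with the dark bearing inside at (327,204). Measured offset is under 1 mm. Release and retreat upward.

```bash
python3 -m crank '[{"dp":[0,0,0],"angular":[0,0,0]},{"dp":[0,0,0],"angular":[0,0,0]},{"dp":[0,0,0],"angular":[0,0,0]},{"dp":[0,0,0],"angular":[0,0,0]},{"dp":[0,0,0],"angular":[0,0,0]},{"dp":[0,0,0],"angular":[0,0,0]},{"dp":[0,0,0],"angular":[0,0,0]},{"dp":[0,0,0],"angular":[0,0,0]},{"dp":[0,0,0.3],"angular":[0,0,0]},{"dp":[0,0,0.5],"angular":[0,0,0]},{"dp":[0,0,0.7],"angular":[0,0,0]},{"dp":[0,0,0.7],"angular":[0,0,0]},{"dp":[0,0,0.7],"angular":[0,0,0]},{"dp":[0,0,0.7],"angular":[0,0,0]},{"dp":[0,0,0.7],"angular":[0,0,0]},{"dp":[0,0,0.5],"angular":[0,0,0]},{"dp":[0,0,0],"angular":[0,0,0]},{"dp":[0,0,0],"angular":[0,0,0]}]' 0 20
python3 m.py pics/m3.png .62 .178
```

```text
t: 10.05
tcp_pos: [0.4903, 0.1992, 0.2246]
tool_rot: [0.066, 0.998, 0.0, 0.0]
force: [0.2, 0.2, -0.2]
finger_gap: 1.0
gripper_force: 0.0
pan [0.61957369 0.17787265] dia 0.1263478991054388 234 to ring units [0.01754366 0.00424499]
10.1 [0.48995859 0.19908389 0.22394915] [0.53808101 0.5427003  0.2419577 ] [-0.05686036 -0.03806466 -0.01659591]
```

View pics/m3.png

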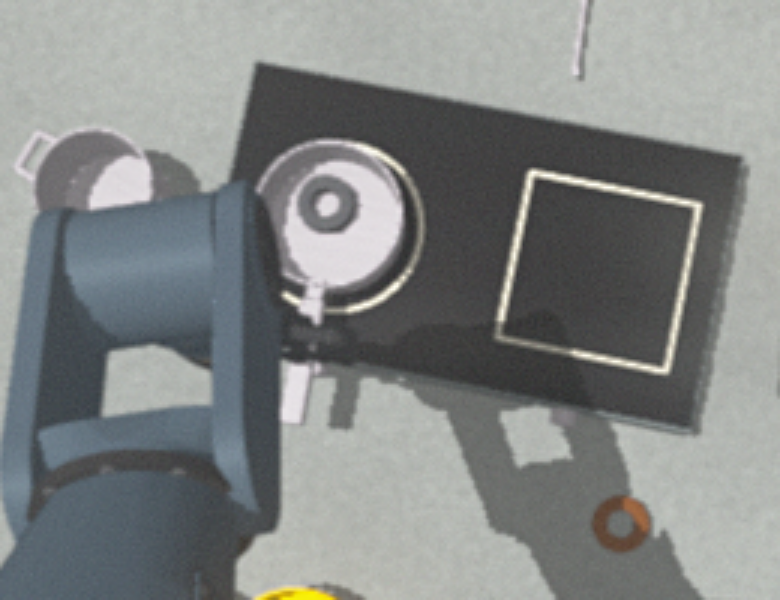

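The pan stayed put after release, still about (328,215). The bearing is inside at (327,204), the gripper is clear above, and the pot is in place.

```bash
python3 -c "
from station import order
print(order.sign_off())"
```

```text
the job is handed in; nothing more can be done
None
```

The pan is centred on the heating ring (measured about 1 mm off) with the bearing inside, the pot was not touched, and the job was handed in at about 10 s; sign-off gave no verdict.

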